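Push the stuck chocolate roll out of its mould tube

ROBOT

A 7-joint arm with a two-finger parallel gripper is mounted at the origin on a cart in front of the work surface, level with it; the furniture and walls round the work are solid. World frame = base frame: x ahead of the robot, y to its left, z up, the work surface at z = 0. Lengths are in m, angles in rad, forces in N, time in s.
With the tool pointing down it reaches from about 0.4 to 0.85 m from the base axis. Payload 10.4 kg.
Tool frame: the origin (TCP) lies between the finger pads; the fingertips stand 17 mm ahead of it and the grasp point (between the pads) lies 2 mm behind it; z points along the fingers, y is the line along which they close (so a half turn about z gives the same grasp; the last joint's range is limited). The gripper opens to 85 mm and grips with 20 to 120 N. Pads are 22 mm wide; open, the fingers measure 114 mm over their backs; the gripper's body (76 mm by 85 mm) begins 54 mm behind the grasp point. The pads swing forward as they close: fully open they stand 13 mm farther back than shut.
Start: joints at [-1.266, 0.332, -0.065, 1.46, 0.022, 1.35, -0.088], TCP at [0.201, 0.592, 0.248] pointing down, gripper open.
Joint ranges: [-2.6, 2.6], [-0.5, 2.12], [-1.47, 1.34], [0.16, 2.42], [-1.27, 4.41], [0.06, 2.06], [-2.6, 2.6]. Speed limits (rad/s): [2.22, 2.22, 2.79, 2.79, 3.14, 3.14, 3.14].

INTERFACE

Orientations are given as a unit quaternion [x, y, z, w].
In Python, from workcell import readout, imaging, manip gives the robot as it stands. The module is installed in compiled form; this text tells all that it offers.
- The arm moves only by the shell command python3 -m crank 'ROWS' [OPENING] [FORCE]. ROWS is JSON, a list of rows, each a list of 4 numbers: the shift along the tool's x, y, z as a fraction of full scale, then the turn about the tool's z as a fraction of full scale. In form: [[x, y, z, yaw], ...]. A call has 1 to 5 rows; each row is the pose to reach, as a shift and turn from the pose commanded when the call began, along the tool's axes at that moment; what a row does not reach only later rows make up. Full scale, the value 1, is 400 mm for a shift and 60 degrees for a turn. A row lasts 1/12 s, in which the tool goes at most 41.7 mm and 7.16 degrees, less where a joint would pass 70% of its speed; a pose out of reach is approached as far as the arm can. A call with a number of a shift or a turn outside -1 to 1 is refused whole. A call with a gripper value outside its range is refused whole. OPENING is the gripper command: -1 is shut, 1 is fully open, values between are in proportion, set as the call begins (- or left out, the last holds). The fingers move at their own pace and stop on an object; FORCE is the grip in N (left out, the last holds). Time passes only in rows, so rows that repeat a pose let the fingers close. It gives the time, the measured TCP pose, the force, the opening and the grip force at its end, in the units of the state.
- readout.get_obs(): the state, without advancing time (a new reading comes with each control period).
- imaging.camera(name): name is "scene" or "top" or "wrist"; returns a dict with "color" (480x640x3 uint8, red, green, blue), "fx", "fy", "cx", "cy" (pixels), "k1" (the pictures are not rectified: a ray, as slopes to the right and down, at radius r is drawn at 1 + k1 r^2 times it, then the intrinsics apply), "rvec" (rotation vector, rad) and "tvec" (3), from world to camera coordinates, as OpenCV has them. Camera axes: x right, y down, z forward; pixel columns grow to the right and rows downward; lengths in m; the calibration is good to about 2 mm. A picture is of the moment at which its call begins. There is no depth.
- manip.hand_in(): hands the job in; it is judged then, once.
The state is a dict: "clock": time; "joint_pos": joint angles; "joint_velocities": joint speeds; "tau": joint torques, N m; "position": TCP position; "ee_rot": TCP orientation; "ft_force": force on the tool from outside, world axes, zero at the start; "torque": the same for the moment, N m; "grip_width": opening from 0.0 (shut) to 1.0 (fully open); "grasp_force": force on a finger pad.
Only numpy, scipy, OpenCV 4.12 (cv2) and the standard library are available. Lean on these libraries where they do the work, as an engineer would, in place of code of your own. Each camera call takes 0.05 s, during which the arm holds its last target. There are 200 camera calls.

TASK

One of the two upright mould tubes still has a roll of set chocolate stuck in it. Take the wooden pusher out of its block, use it to push the roll down and out of the tube's lower end so that it drops into the dish underneath, and leave the pusher standing in that tube with its collar resting on the rim. Do not touch the roll with the fingers.

Things in the scene. Friction and masses are not known exactly. Their poses are not given: they have to be found in the camera images.
- roll_stand: Fixed stand with the roll in its upright steel tube: 50 mm outside, 42 mm bore, open lower end 60 mm and rim 120 mm above the counter, over a dish (110 mm across, 16 mm high, floor at 6 mm), side posts 99 mm high. Sprung pads in the bore (at 84 to 96 mm; 36 mm between them when empty) grip the roll with about 7 to 18 N; past them it falls. Origin: on the tube's axis at counter level; z up.
- empty_stand: The same stand and tube, but empty (one sees through it to the dish). Origin as for the other. Not needed.
- roll_center (a point): Centre of the dark chocolate roll, a cylinder of 38 mm diameter and 36 mm length, 50 g, stuck upright in its tube with its flat top about 12 mm below the rim, visible from above. z is the roll's axis.
- pusher: Loose pale wooden pusher, 120 g, upright in the hole (28 mm wide, 40 mm deep) of a dark square block (66 mm, 45 mm high, fixed). From below: rod 22 mm thick, 66 mm long; collar 60 mm across, 66 to 73 mm up; handle 26 mm thick, up to 145 mm. Origin: centre of the rod's lower end, at the start 5 mm above the counter; 54 mm with the collar on a tube's rim. z: along it, handle up.
There are look-alikes about, which are no part of the job. Leave any green or red look-alike of the pusher alone.

How it is judged:
On the way:
1. the pusher's rod enters the tube from above while the roll is still stuck in it (z of pusher in the frame of roll_stand between 0.07 and 0.117 m and horizontal distance between pusher and roll_stand below 0.015 m and z of roll_center in the frame of roll_stand above 0.06 m), for 0.05 s.
At the end, for the whole second after the job is handed in: The roll lies at rest in the dish under its tube (centre under 42 mm above the counter, within 55 mm of the tube's axis); the pusher stands still in that tube, collar within 10 mm of the rim, lower end within 15 mm of the tube's axis, within 10 degrees of upright (z of roll_center in the frame of roll_stand below 0.042 m and horizontal distance between roll_center and roll_stand below 0.055 m and linear speed of each of roll, pusher below 0.05 m/s and z of pusher in the frame of roll_stand below 0.064 m and horizontal distance between pusher and roll_stand below 0.015 m and angle between pusher's own z axis and vertical below 0.17 rad); the robot touches nothing.
It fails at once if the fingers touch the roll (contact force between the fingers and roll above 0.5 N).
It also fails if it takes over 43 s, if anything falls off the work surface, if the arm or the gripper's body presses on something with over 40 N, if the wrist force passes 120 N, or if a joint passes its speed limit or range.

## Working session

There is one attempt and no reset: what is moved stays moved. The work goes in short steps, Python scripts to look and compute and a shell command to move; the robot and the scene stay as the last step left them, time stands still between calls to the robot, and variables do not carry over. Pictures are saved under pics/ and viewed, at most 10 in all, crops included, and the job is handed in when it is done.

```bash
mkdir -p pics; cat > h.py <<'E'
import numpy as np, cv2
from workcell import readout, imaging, manip
from scipy.spatial.transform import Rotation as R
def snap(n,f):
    c=imaging.camera(n); cv2.imwrite('pics/'+f+'.png',c['color'][...,::-1])
    import pickle; d=dict(c); pickle.dump(d,open('pics/'+f+'.pkl','wb')); return c
def load(f):
    import pickle; return pickle.load(open('pics/'+f+'.pkl','rb'))
def ray(c,u,v):
    p=np.array([(u-c['cx'])/c['fx'],(v-c['cy'])/c['fy']]); s=p.copy()
    for _ in range(30): s=p/(1+c['k1']*(s@s))
    M=cv2.Rodrigues(np.array(c['rvec'],float))[0]; t=np.array(c['tvec'],float).ravel()
    return -M.T@t, M.T@np.array([s[0],s[1],1])
def onz(c,u,v,z):
    o,d=ray(c,u,v); return o+d*(z-o[2])/d[2]
def proj(c,P):
    M=cv2.Rodrigues(np.array(c['rvec'],float))[0]; q=M@np.array(P,float)+np.array(c['tvec'],float).ravel()
    s=q[:2]/q[2]; s=s*(1+c['k1']*(s@s)); return s*[c['fx'],c['fy']]+[c['cx'],c['cy']]
E
python3 - <<'E'
from h import *
a=snap('top','t0');b=snap('scene','s0')
for c in(a,b):print(ray(c,320,240),c['fx'],c['k1'])
o=readout.get_obs();print({k:np.round(v,3) for k,v in o.items()}); print(R.from_quat(o['ee_rot']).as_matrix().round(3))
E
```

```text
(array([0.38342852, 0.00524463, 1.08104894]), array([ 0.17427337, -0.0256496 , -0.98454011])) 542.2309651382942 -0.1557408972177172
(array([ 0.15081129, -0.4337637 ,  0.77282492]), array([ 0.45137207,  0.47349157, -0.75638572])) 555.3623401996512 -0.03052305337332395
{'clock': np.float64(0.1), 'joint_pos': array([-1.266,  0.333, -0.065,  1.461,  0.022,  1.35 , -0.088]), 'joint_velocities': array([ 0.001, -0.002, -0.   , -0.002, -0.001, -0.002, -0.001]), 'tau': array([ 1.0000e-03, -6.2674e+01,  4.9000e-02, -3.9243e+01,  1.6000e-02,
        7.0000e-03,  0.0000e+00]), 'position': array([0.201, 0.591, 0.248]), 'ee_rot': array([ 0.163,  0.987, -0.001, -0.   ]), 'ft_force': array([-0.216, -0.355, -0.06 ]), 'torque': array([-0.042,  0.007, -0.017]), 'grasp_force': np.float64(0.0), 'grip_width': np.float64(0.998)}
[[-0.947  0.322 -0.   ]
 [ 0.322  0.947 -0.001]
 [-0.    -0.001 -1.   ]]
```

View pics/t0.png

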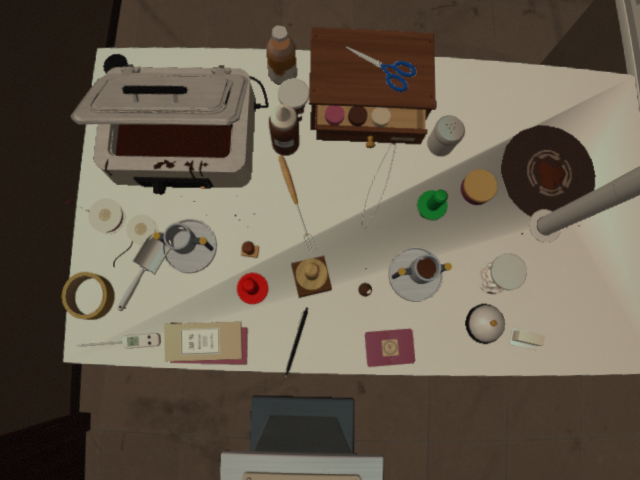

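View pics/s0.png

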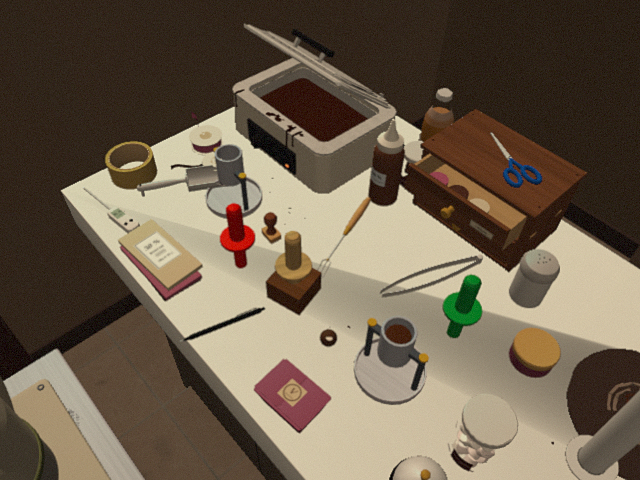

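The top view shows two stand candidates: (426,268) with a brown disc inside the tube, and (180,238), grey and hollow. There are three pusher candidates: the pale wooden one in the dark block at (311,270), a red one at (252,288) and a green one at (433,203). The description fits the stand at (426,268) and the pale pusher at (311,270). I'll confirm both in one crop.

```bash
python3 - <<'E'
from h import *
c=load('t0');s=load('s0')
I=c['color'][...,::-1];J=s['color'][...,::-1]
def cr(I,x,y,w=50):return cv2.resize(I[y-w:y+w,x-w:x+w],(300,300),interpolation=cv2.INTER_CUBIC)
cv2.imwrite('pics/c0.png',np.vstack([np.hstack([cr(I,311,270,38),cr(I,420,270,38)]),np.hstack([cr(J,293,265),cr(J,395,350)])]))
print('stand',onz(c,426,268,.12),'push',onz(c,311,270,.15),onz(c,312,275,.078))
E
```

```text
stand [ 0.5086086  -0.21273494  0.12      ] push [ 0.49509899 -0.00490162  0.15      ] [ 0.4944338  -0.00782516  0.078     ]
```

View pics/c0.png

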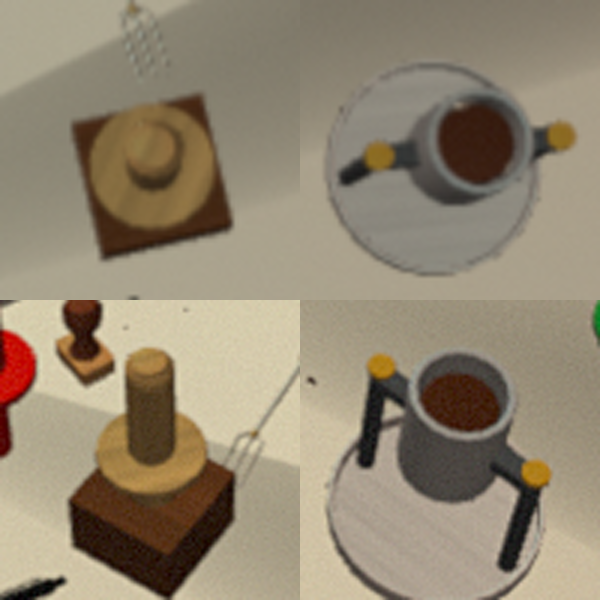

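Both are confirmed: the brown roll is visible in the right-hand tube, and the pale pusher stands in the dark block. Next I'll triangulate from both views.

```bash
cat >> h.py <<'E'
def tri(obs):
    A=np.zeros((3,3));b=np.zeros(3)
    for c,u,v in obs:
        o,d=ray(c,u,v);d=d/np.linalg.norm(d);Q=np.eye(3)-np.outer(d,d);A+=Q;b+=Q@o
    return np.linalg.solve(A,b)
def go(tx,ty,tz):
    o=readout.get_obs();M=R.from_quat(o['ee_rot']).as_matrix()
    d=np.array([tx,ty,tz])-o['position'];print('pos',o['position'].round(4),'F',o['ft_force'].round(1),'row',(M.T@d/.4).round(4))
E
python3 - <<'E'
from h import *
c=load('t0');s=load('s0')
print('handletop',tri([(c,311.8,268.7),(s,293,235.7)]),onz(c,311.8,268.7,.15),onz(s,293,235.7,.15),onz(c,311.8,273.8,.078))
print('rim',tri([(c,427.1,267.5),(s,399,332.7)]),onz(c,427.1,267.5,.12),onz(s,399,332.7,.12),onz(c,425.1,268.7,.099))
go(.496,-.007,.248)
E
```

```text
handletop [ 0.49927951 -0.00706202  0.14499596] [ 0.49740487 -0.00621673  0.15      ] [ 0.49782381 -0.01112961  0.15      ] [ 0.49666629 -0.00738674  0.078     ]
rim [ 0.511486   -0.21702391  0.11394647] [ 0.50957867 -0.21476043  0.12      ] [ 0.50940913 -0.21970589  0.12      ] [ 0.50999225 -0.21580538  0.099     ]
pos [0.2011 0.5914 0.2476] F [-0.2 -0.4 -0.1] row [-1.1795e+00 -1.1791e+00  6.0000e-04]
```

```bash
python3 -m crank '[[-0.05,-0.05,0,0],[-0.11,-0.11,0,0],[-0.18,-0.18,0,0],[-0.25,-0.25,0,0],[-0.32,-0.32,0,0]]' 1 100
python3 -m crank '[[-0.07,-0.07,0,0],[-0.14,-0.14,0,0],[-0.21,-0.21,0,0],[-0.28,-0.28,0,0],[-0.35,-0.35,0,0]]'
python3 -m crank '[[-0.07,-0.07,0,0],[-0.14,-0.14,0,0],[-0.20,-0.20,0,0],[-0.25,-0.25,0,0],[-0.28,-0.28,0,0]]'
python3 -c "
from h import *
go(.4973,-.008,.248)"
```

```text
clock: 0.52
position: [0.2816, 0.4275, 0.2479]
ee_rot: [0.163, 0.987, -0.0, -0.0]
ft_force: [0.8, 0.1, 1.7]
grip_width: 1.001
grasp_force: 0.0
clock: 0.93
position: [0.369, 0.2497, 0.2482]
ee_rot: [0.163, 0.987, 0.0, -0.0]
ft_force: [1.6, 0.2, -1.2]
grip_width: 0.999
grasp_force: 0.0
clock: 1.35
position: [0.4395, 0.1062, 0.2482]
ee_rot: [0.165, 0.986, -0.0, 0.0]
ft_force: [-0.1, 0.8, -0.5]
grip_width: 0.996
grasp_force: 0.0
pos [0.4395 0.1062 0.2482] F [-0.1  0.8 -0.5] row [-0.2295 -0.2229  0.0007]
```

```bash
python3 -m crank '[[-0.05,-0.05,0,0],[-0.11,-0.11,0,0],[-0.17,-0.17,0,0],[-0.21,-0.205,0,0],[-0.22,-0.215,0,0]]'
python3 -m crank '[[0,0,0,0],[0,0,0,0]]'
python3 - <<'E'
from h import *
w=snap('wrist','w1'); go(.4973,-.008,.248); print(proj(w,[.4973,-.008,.15]),proj(w,[.4973,-.008,.078]),ray(w,320,240))
c=snap('top','t1')
E
```

```text
clock: 1.77
position: [0.4951, -0.0039, 0.2482]
ee_rot: [0.166, 0.986, -0.001, 0.0]
ft_force: [-0.0, -0.2, -0.3]
grip_width: 0.996
grasp_force: 0.0
clock: 1.93
position: [0.4939, 0.0007, 0.2479]
ee_rot: [0.163, 0.987, 0.0, -0.0]
ft_force: [0.2, -0.1, -0.0]
grip_width: 1.001
grasp_force: 0.0
pos [0.4938 0.0012 0.248 ] F [0.1 0.6 0.4] row [-0.0157 -0.019   0.0001]
[310.37709431 258.73021125] [312.75117596 229.63600593] (array([0.41515386, 0.02808662, 0.37296815]), array([ 0.30147535, -0.10606527, -0.94756293]))
```

View pics/w1.png

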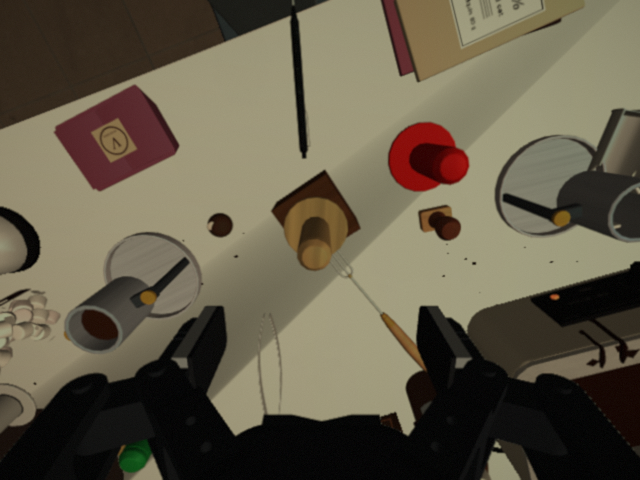

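The wrist view shows the pusher's handle top at (315,255), its collar centre at about (317,225), and the roll tube's rim centre at about (100,327).

```bash
python3 - <<'E'
from h import *
w=load('w1');c=load('t0');s=load('s0')
print(onz(w,315,255,.15),onz(w,317,225,.078),onz(w,100,327,.12))
print(tri([(c,311.8,268.7),(s,293,235.7),(w,315,255)]),tri([(c,427.1,267.5),(s,399,332.7),(w,100,327)]))
go(.4975,-.009,.248)
E
```

```text
[ 0.49565767 -0.00391688  0.15      ] [ 0.49436017 -0.00284162  0.078     ] [ 0.5095507  -0.20684305  0.12      ]
[ 0.49935095 -0.00602829  0.14296598] [ 0.51268795 -0.21654636  0.11081279]
pos [0.4938 0.0014 0.2481] F [-0.2  0.7  0.3] row [-0.0171 -0.0216  0.0003]
```

```bash
python3 -m crank '[[-0.012,-0.015,0.05,0],[-0.012,-0.015,0.12,0],[-0.012,-0.015,0.2,0],[-0.012,-0.015,0.27,0],[-0.012,-0.015,0.3325,0]]'
python3 -m crank '[[0,0,0,0],[0,0,0,0],[0,0,0,0],[0,0,0,0],[0,0,0,0]]' -1 100
python3 -m crank '[[0,0,0,0],[0,0,0,0],[0,0,0,0],[0,0,0,0],[0,0,0,0]]'
```

```text
clock: 2.45
position: [0.496, -0.0059, 0.1136]
ee_rot: [0.162, 0.987, 0.0, -0.0]
ft_force: [0.4, -0.0, 0.9]
grip_width: 1.0
grasp_force: 0.0
clock: 2.87
position: [0.4978, -0.007, 0.1168]
ee_rot: [0.163, 0.987, 0.001, 0.001]
ft_force: [0.3, 0.6, 4.1]
grip_width: 0.304
grasp_force: 8.4
clock: 3.28
position: [0.4981, -0.007, 0.1171]
ee_rot: [0.163, 0.987, 0.001, 0.001]
ft_force: [-0.2, -0.4, 7.7]
grip_width: 0.284
grasp_force: 97.5
```

```bash
python3 -m crank '[[0,0,-0.03,0],[0,0,-0.08,0],[0,0,-0.14,0],[0,0,-0.2,0],[0,0,-0.26,0]]'
python3 -m crank '[[0,0,-0.05,0],[0,0,-0.09,0],[0,0,-0.11,0],[0,0,-0.115,0],[0,0,-0.115,0]]'
python3 - <<'E'
from h import *
o=readout.get_obs();p=o['position'];print(o['grip_width'],o['grasp_force'])
# target relative to grasp location measured pusher (.4965+-)
go(p[0]+.012,p[1]-.2086,p[2])
t=snap('top','t2');s=snap('scene','s2')
I=t['color'][...,::-1];J=s['color'][...,::-1]
cv2.imwrite('pics/c2.png',np.hstack([cv2.resize(I[180:330,240:440],None,fx=2,fy=2),cv2.resize(J[150:450,200:400][:150],None,fx=2,fy=2)]))
E
```

```text
clock: 3.7
position: [0.4968, -0.0075, 0.2212]
ee_rot: [0.163, 0.987, 0.0, 0.0]
ft_force: [-0.5, 1.3, -1.6]
grip_width: 0.283
grasp_force: 98.1
clock: 4.12
position: [0.4969, -0.0073, 0.2654]
ee_rot: [0.163, 0.987, 0.0, 0.0]
ft_force: [0.1, 0.1, -0.8]
grip_width: 0.277
grasp_force: 98.1
0.27717843585297464 98.05062890052795
pos [ 0.4969 -0.0073  0.2654] F [ 0.1  0.1 -0.8] row [-1.963e-01 -4.841e-01 -2.000e-04]
```

View pics/s2.png

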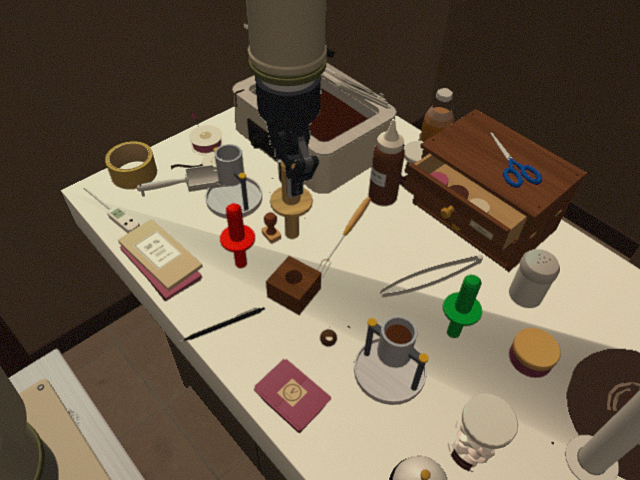

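The pusher is held upright with its rod end near (291,237), and the block is empty. Next I'll carry it over the roll tube.

```bash
python3 -m crank '[[-0.018,-0.045,0,0],[-0.05,-0.124,0,0],[-0.085,-0.21,0,0],[-0.12,-0.297,0,0],[-0.15,-0.37,0,0]]'
python3 -m crank '[[-0.025,-0.06,0,0],[-0.04,-0.1,0,0],[-0.046,-0.113,0,0],[-0.046,-0.113,0,0],[-0.046,-0.113,0,0]]'
python3 - <<'E'
from h import *
go(.509,-.2159,.2654)
t=snap('top','t3');s=snap('scene','s3');w=snap('wrist','w3')
f=lambda c,x,y,a:cv2.resize(c['color'][y-a:y+a,x-a:x+a,::-1],(400,400),interpolation=cv2.INTER_CUBIC)
cv2.imwrite('pics/c3.png',np.hstack([f(s,395,310,100),cv2.resize(w['color'][40:440,120:520,::-1],(400,400))]))
E
```

```text
clock: 4.63
position: [0.5052, -0.1693, 0.2644]
ee_rot: [0.164, 0.987, -0.0, -0.001]
ft_force: [0.7, 0.2, -0.9]
grip_width: 0.282
grasp_force: 98.2
clock: 5.05
position: [0.5088, -0.2145, 0.2645]
ee_rot: [0.163, 0.987, 0.0, -0.001]
ft_force: [-0.6, 1.2, -1.9]
grip_width: 0.277
grasp_force: 98.2
pos [ 0.5088 -0.2145  0.2645] F [-0.6  1.2 -1.9] row [-0.0015 -0.0032 -0.0022]
```

View pics/c3.png

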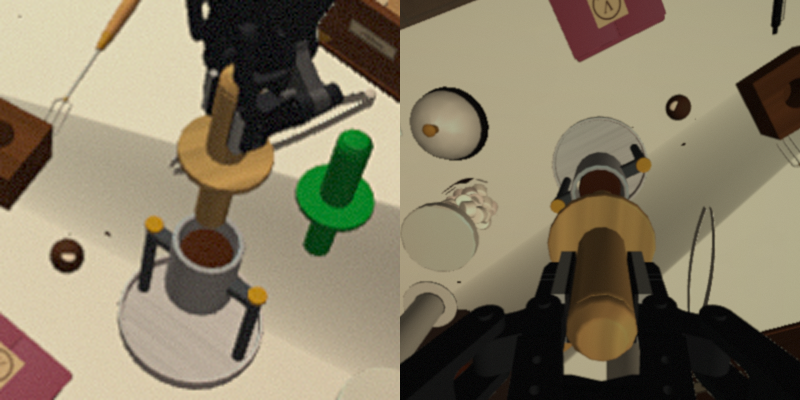

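The scene half of the crop shows the pusher over the tube, with the rod end at about (400.5,321) in full-image pixels and the collar centre at about (408,286). I'll check the tilt and offset against the projection.

```bash
python3 - <<'E'
from h import *
s=load('s3')
for z in (.1525,.1525+.073,.1525+.145): print(proj(s,[.5094,-.2160,z]))
print('rim',proj(s,[.5094,-.2197,.12]),onz(s,400.5,321,.1525),onz(s,408,286,.2255))
w=load('w3')
for P in([.5095,-.215,.2255],[.5095,-.215,.12],[.5095,-.215,.2975]):print((proj(w,P)-[120,40]))
E
```

```text
[400.1127604  317.92244245]
[407.92590139 285.21927512]
[416.95620108 247.30303295]
rim [398.99228751 332.70103863] [ 0.50623748 -0.21958119  0.1525    ] [ 0.5085856 -0.2168516  0.2255   ]
[198.02550443 249.59580407]
[199.02429657 192.18571775]
[196.32995443 346.75801376]
```

```bash
python3 -m crank '[[-0.002,-0.003,0.02,0],[-0.002,-0.003,0.05,0],[-0.002,-0.003,0.08,0],[-0.002,-0.003,0.097,0],[-0.002,-0.003,0.097,0]]'
python3 -m crank '[[0,0,0.01,0],[0,0,0.02,0],[0,0,0.025,0],[0,0,0.025,0],[0,0,0.025,0]]'
```

```text
clock: 5.62
position: [0.5082, -0.2163, 0.2241]
ee_rot: [0.163, 0.987, 0.0, -0.002]
ft_force: [-0.2, 0.2, -1.2]
grip_width: 0.282
grasp_force: 98.2
clock: 6.03
position: [0.5099, -0.2173, 0.2175]
ee_rot: [0.163, 0.987, 0.0, 0.001]
ft_force: [-1.3, 0.9, 5.2]
grip_width: 0.278
grasp_force: 98.6
```

The 5 N upward force at a rod height of about 0.106 m fits contact with the top of the roll. I'll push on in steps.

```bash
python3 -m crank '[[0,0,0.01,0],[0,0,0.02,0],[0,0,0.03,0],[0,0,0.04,0],[0,0,0.04,0]]'
python3 -m crank '[[0,0,0.01,0],[0,0,0.02,0],[0,0,0.03,0],[0,0,0.04,0],[0,0,0.04,0]]'
```

```text
clock: 6.45
position: [0.5101, -0.2173, 0.2014]
ee_rot: [0.163, 0.987, 0.0, 0.001]
ft_force: [0.0, 0.4, 4.7]
grip_width: 0.281
grasp_force: 98.7
clock: 6.87
position: [0.5088, -0.2167, 0.1834]
ee_rot: [0.163, 0.987, 0.0, -0.001]
ft_force: [-0.7, -0.6, -1.9]
grip_width: 0.28
grasp_force: 98.4
```

```bash
python3 -m crank '[[0,0,0.01,0],[0,0,0.02,0],[0,0,0.03,0],[0,0,0.035,0],[0,0,0.035,0]]'
python3 -m crank '[[0,0,0.004,0],[0,0,0.008,0],[0,0,0.012,0],[0,0,0.012,0]]'
python3 - <<'E'
from h import *
s=snap('scene','s4');t=snap('top','t4')
f=lambda c,x,y,a:cv2.resize(c['color'][y-a:y+a,x-a:x+a,::-1],(400,400),interpolation=cv2.INTER_CUBIC)
cv2.imwrite('pics/c4.png',np.hstack([f(s,395,335,65),f(t,425,268,50)]))
E
```

```text
clock: 7.28
position: [0.509, -0.2168, 0.1698]
ee_rot: [0.163, 0.987, 0.0, -0.0]
ft_force: [-0.3, -0.7, -0.7]
grip_width: 0.28
grasp_force: 98.4
clock: 7.62
position: [0.5094, -0.217, 0.1662]
ee_rot: [0.163, 0.987, 0.0, 0.0]
ft_force: [-3.2, 1.0, 4.9]
grip_width: 0.281
grasp_force: 98.9
```

View pics/c4.png

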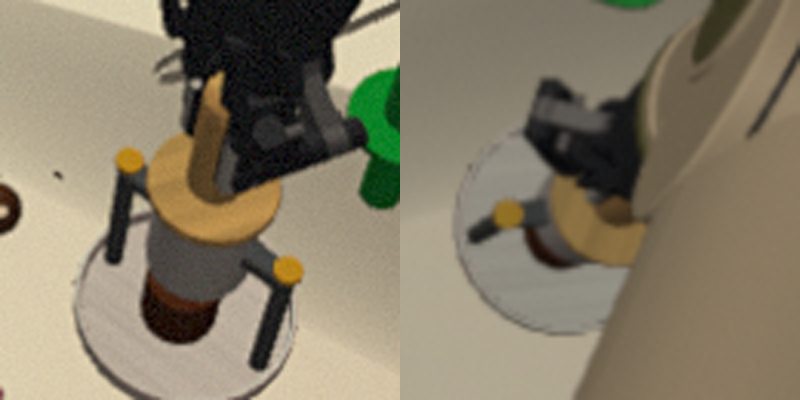

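The roll has dropped into the dish below the tube, at about (180,305) in the crop, and the collar sits on the rim at about (213,185). I'll release and back away.

```bash
python3 -m crank '[[0,0,0,0],[0,0,0,0],[0,0,0,0],[0,0,0,0],[0,0,0,0]]' 0.6
python3 -m crank '[[0,0,0,0],[0,0,-0.02,0],[0,0,-0.06,0],[0,0,-0.12,0],[0,0,-0.19,0]]'
python3 -m crank '[[0,0,-0.06,0],[0,0,-0.1,0],[0,0,-0.12,0],[0,0,-0.12,0],[0,0,-0.12,0]]'
python3 - <<'E'
from h import *
s=snap('scene','s5');w=snap('wrist','w5')
f=lambda c,x,y,a:cv2.resize(c['color'][y-a:y+a,x-a:x+a,::-1],(400,400),interpolation=cv2.INTER_CUBIC)
cv2.imwrite('pics/c5.png',np.hstack([f(s,395,320,80),f(w,320,240,200)]))
E
```

```text
clock: 8.13
position: [0.5093, -0.2169, 0.1656]
ee_rot: [0.163, 0.987, 0.0, 0.0]
ft_force: [-0.5, 0.2, -0.6]
grip_width: 0.799
grasp_force: 0.0
clock: 8.55
position: [0.5086, -0.2168, 0.2422]
ee_rot: [0.163, 0.987, -0.0, -0.001]
ft_force: [0.8, -0.6, 0.1]
grip_width: 0.803
grasp_force: 0.0
clock: 8.97
position: [0.5092, -0.2168, 0.2893]
ee_rot: [0.163, 0.987, 0.0, -0.0]
ft_force: [-0.1, 0.5, -0.3]
grip_width: 0.8
grasp_force: 0.0
```

View pics/c5.png

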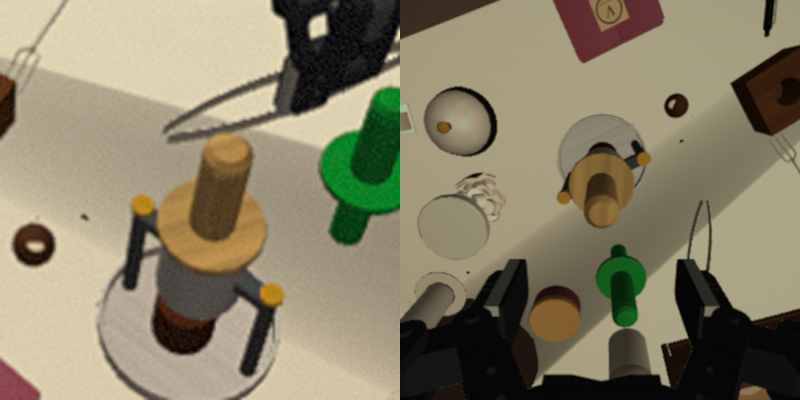

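The pusher stands upright in the tube with its collar flat on the rim, at about (212,228) in the crop. The roll is in the dish at (185,325), and the gripper is clear.

```bash
python3 -c "
from workcell import manip
print(manip.hand_in())"
```

```text
the job is handed in; nothing more can be done
None
```

I pushed the roll out into the dish, left the pusher standing in that tube with its collar on the rim, and handed the job in at about 9 s; the hand-in returned no verdict.

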